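# Point out the open jar and its missing cap

### The arm

A 6-joint arm with a two-finger parallel gripper is mounted at the origin on the work surface. World frame = base frame: x ahead of the robot, y to its left, z up, the work surface at z = 0. Lengths are in m, angles in degrees, forces in N, time in s.
With the tool pointing down it reaches from about 0.375 to 0.9 m from the base axis. Payload 3.1 kg.
Tool frame: the origin (TCP) lies between the finger pads, 19 mm behind the fingertips; this is the grasp point; z points along the fingers, y is the line along which they close (so a half turn about z gives the same grasp; the last joint's range is limited). The gripper opens to 87 mm and grips with 3 to 60 N. Pads are 19 mm wide; open, the fingers measure 117 mm over their backs; the gripper's body (75 mm by 190 mm) begins 51 mm behind the grasp point.
Start: joints at [-73.539, 30.224, 82.088, -0, 67.689, -10.227], TCP at [0.281, -0.558, 0.241] pointing down, gripper open.
Joint ranges: [-176.69, 176.69], [-43.24, 126.21], [12.49, 139.97], [-82, 262], [0, 151.66], [-163.58, 163.58]. Speed limits (degrees/s): [159.86, 159.86, 180, 180, 180, 180].

### API

Orientations are given as a 3x3 rotation matrix whose columns are the frame's x, y, z axes.
In Python, from rig import bot, capture, camera_model gives the robot as it stands.
- The arm moves only by the tool apply_moves, never from a script. Its argument "plan" is text: rows parted by semicolons, each of 6 numbers parted by spaces: the shift along the tool's x, y, z in units of 0.05 m (1.0 is 0.05 m), then the turn, a rotation vector about the tool's x, y, z in units of 360 degrees (1.0 is 360 degrees). In form: dx dy dz ax ay az; .... A call has 1 to 10 rows; each row shifts and turns the commanded pose from where the row before left it, along the tool's axes as they then stand; what a row does not reach is not made up. A row lasts 1/12 s, in which the tool goes at most 41.7 mm and 7.16 degrees, less where a joint would pass 70% of its speed; a pose out of reach is approached as far as the arm can. A call with a number of a shift or a turn outside -1 to 1 is refused whole. A call with a gripper value outside its range is refused whole. "gripper" is the gripper command: -1 is shut, 1 is fully open, values between are in proportion, set as the call begins (left out, the last holds). The fingers move at their own pace and stop on an object; the grip force is fixed at half the most. Time passes only in rows, so rows that do not move let the fingers close. It gives the time, the measured TCP pose, the force, the opening and the grip force at its end, in the units of the state.
- bot.read_state(): the state, without advancing time (a new reading comes with each control period).
- capture(name): name is "side" or "top"; returns the picture (420x560x3 uint8, red, green, blue); there is no depth.
- camera_model(name): a dict with "vertical_fov" (degrees; the focal length in pixels is half the picture's height over the tangent of half this angle, whatever the lens; pixels are square), "cx", "cy" (the principal point, pixels), "dist" ([k1, k2, p1, p2, k3] as OpenCV has them; the pictures are not rectified), "position" and "rotation" of the camera in the world. Camera axes: x right, y down, z forward; pixel columns grow to the right and rows downward; lengths in m; the calibration is good to about 2 mm. A picture is of the moment at which its call begins. camera_model takes no time and is no camera call.
- bot.hand_in(): hands the job in; it is judged then, once.
The state is a dict: "time_s": time; "joint_positions": joint angles; "qvel": joint speeds; "tau": joint torques, N m; "position": TCP position; "tcp_rot": TCP orientation; "force": force on the tool from outside, world axes, zero at the start; "moment": the same for the moment, N m; "opening": opening from 0.0 (shut) to 1.0 (fully open); "grasp_force": force on a finger pad.
Only numpy, scipy, OpenCV 4.12 (cv2) and the standard library are available. Lean on these libraries where they do the work, as an engineer would, in place of code of your own. Each camera call takes 0.05 s, during which the arm holds its last target. There are 200 camera calls.

### The job

Show a colleague what was left undone in this drawer: point down at the amber jar that stands open, with the fingertips about two centimetres above the middle of its mouth, and stay there for about two seconds; then do the same over the middle of its loose black cap. Touch nothing and move nothing, and never dip the fingertips down over either of the two capped jars. Finish with the fingertips raised higher than the hook rail.

Things in the scene. Friction and masses are not known exactly. Their poses are not given: they have to be found in the camera images.
- drawer: shallow oak drawer lifted out and set on the counter, fixed: 340 (x) x 640 (y) x 70 mm high, walls and floor 12 mm thick, open at the top; origin at the centre of its underside, x to the back edge (away from the robot), z up. The jars, the cap and the mortar stand on its floor, 12 mm above the counter
- jar_open: the open amber glass jar, empty and uncapped: 62 mm across, 86 mm high, mouth 50 mm across outside; origin at the centre of its underside, z up. It stands in a row with the capped jars and the mortar, in any order, the centres at least 105 mm apart
- jar_open_mouth (a point): middle of the open jar's mouth, level with its rim, 86 mm above its underside
- cap: the loose black twist cap of the open jar, lying top up on the drawer floor, nearer the robot than the jars: a disc 58 mm across and 16 mm high; origin at the centre of its underside, z up
- cap_top (a point): middle of the loose cap's top face, 16 mm above its underside
- jar_capped_1: amber glass jar closed by a black cap: 62 mm across, 89 mm high with the cap; origin at the centre of its underside
- jar_capped_1_top (a point): middle of the top of that jar's cap
- jar_capped_2: the other amber glass jar closed by a black cap, the same size; origin at the centre of its underside
- jar_capped_2_top (a point): middle of the top of that jar's cap
- mortar: grey stoneware mortar 100 mm across and 66 mm high, its pestle fixed in it and leaning, the pestle's top about 111 mm above the mortar's underside and within 35 mm of its axis; origin at the centre of the underside
- rail: stainless hook rail fixed in the drawer, its origin and axes those of the drawer: a 10 mm bar along y at x = 143 mm, 520 mm long, its middle 200 mm and its hooks' tops 209 mm above the counter, on two posts at y = -250 and 250 mm
- whisk: steel mini whisk hanging freely from a hook of the rail, 141 mm long and 36 mm across; origin at its upper end, where it hangs, 180 mm above the counter; z up
- spoon: brushed aluminium spoon hanging freely from a hook of the rail, 136 mm long and 30 mm wide; origin at its upper end, where it hangs, 180 mm above the counter; z up

How it is judged:
By the outcome, as a careful person would: the job done as asked, in the order asked, and still so for the second after the job is handed in, with the robot touching nothing.
It also fails if it takes over 45 s, if anything falls off the work surface, if the arm or the gripper's body presses on something with over 40 N, if the wrist force passes 120 N, or if a joint passes its speed limit or range.

## Working session

There is one attempt and no reset: what is moved stays moved. The work goes in short steps, Python scripts to look and compute and a tool call to move; the robot and the scene stay as the last step left them, time stands still between calls to the robot, and variables do not carry over. Pictures are saved under pics/ and viewed, at most 10 in all, crops included, and the job is handed in when it is done.

Besides the shell and the picture viewer there is one more tool, called after "Emit:" as name(argument=value, ...), one argument or row to a line, values as JSON. apply_moves: Moves the arm, as the interface text tells. Its arguments: {"type":"object","properties":{"plan":{"type":"string"},"gripper":{"type":"number"}},"required":["plan"]}

```bash
mkdir -p pics
python3 - <<'E'
from rig import bot,capture,camera_model
import cv2
for n in("top","side"):
    cv2.imwrite(f"pics/{n}0.png",cv2.cvtColor(capture(n),cv2.COLOR_RGB2BGR)); print(n,camera_model(n))
s=bot.read_state();print(s["time_s"],s["position"],s["tcp_rot"])
E
```

```text
top {'vertical_fov': 42.42727816444416, 'cx': 284.2351265473688, 'cy': 215.7375308482439, 'dist': array([-0.00225803,  0.        ,  0.        ,  0.        ,  0.        ]), 'position': array([0.45240917, 0.00412194, 1.01711986]), 'rotation': array([[-0.00609895, -0.99107984,  0.13312984],
       [-0.99993657,  0.00730507,  0.00857316],
       [-0.00946921, -0.13306911, -0.99106153]])}
side {'vertical_fov': 56.28008078547894, 'cx': 276.9810977923602, 'cy': 205.43353992572668, 'dist': array([0.0219713, 0.       , 0.       , 0.       , 0.       ]), 'position': array([0.53838381, 0.61046343, 0.70739565]), 'rotation': array([[-0.99955051, -0.01654418,  0.0250012 ],
       [-0.02939845,  0.70430232, -0.70929118],
       [-0.00587376, -0.70970736, -0.70447212]])}
0.1 [ 0.28055237 -0.55780811  0.24037454] [[ 8.93447674e-01  4.49166937e-01 -5.63289561e-04]
 [ 4.49167172e-01 -8.93445830e-01  1.84416980e-03]
 [ 3.25071391e-04 -1.90068040e-03 -9.99998141e-01]]
```

View pics/top0.png

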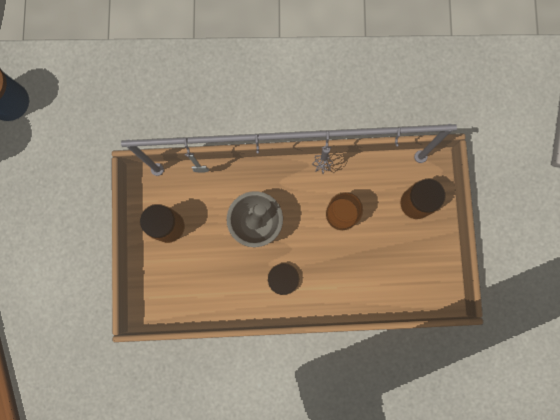

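View pics/side0.png

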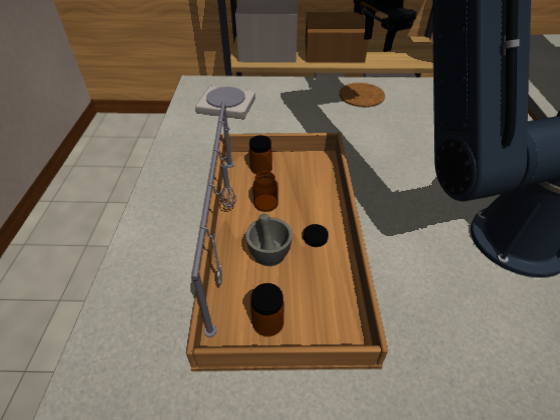

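Top view: the open jar is at about (344,211), the loose cap at (284,278), the capped jars at (160,222) and (428,196), and the mortar at (255,219). Side view: the open jar is at (265,190) and the cap at (316,235).

```bash
cat > h.py <<'E'
import numpy as np,cv2
from rig import camera_model
def ray(n,p):
    m=camera_model(n); f=210/np.tan(np.radians(m["vertical_fov"]/2))
    K=np.array([[f,0,m["cx"]],[0,f,m["cy"]],[0,0,1]])
    u=cv2.undistortPoints(np.array([[p]],float),K,m["dist"])[0,0]
    return m["position"],m["rotation"]@np.array([*u,1])
def onz(n,p,z):
    o,d=ray(n,p); return (o+d*(z-o[2])/d[2]).round(4)
E
python3 - <<'E'
from h import *
for n,roi in(("top",(120,130,470,320)),("side",(235,120,335,345))):
    im=cv2.imread(f"pics/{n}0.png"); x0,y0,x1,y1=roi
    mx=im.max(2); m=np.zeros(mx.shape,np.uint8); m[y0:y1,x0:x1]=(mx[y0:y1,x0:x1]<50)*255
    c,_=cv2.findContours(m,cv2.RETR_EXTERNAL,cv2.CHAIN_APPROX_NONE)
    for k in c:
        if cv2.contourArea(k)>150:
            e=cv2.fitEllipse(k); print(n,np.round(e[0],1),np.round(e[1],1),"z.028",onz(n,e[0],.028),"z.101",onz(n,e[0],.101))
def P(n,p,z): print(n,p,z,onz(n,p,z))
P("top",(124,143),.2);P("top",(455,127),.2);P("top",(255,219),.078);P("top",(325,150),.12)
t=cv2.imread("pics/top0.png")[175:250,305:385]; s=cv2.imread("pics/side0.png")[160:220,225:305]
cv2.imwrite("pics/z.png",np.hstack([cv2.resize(t,(400,375),interpolation=2),cv2.resize(s,(400,300),interpolation=2) if 0 else cv2.copyMakeBorder(cv2.resize(s,(400,300),interpolation=2),0,75,0,0,0)]))
E
```

```text
side [265.2 304.3] [30.2 49.1] z.028 [0.5775 0.2015 0.028 ] z.101 [0.5733 0.2454 0.101 ]
side [268.8 247.7] [32.5 36.4] z.028 [0.5768 0.0597 0.028 ] z.101 [0.5727 0.1189 0.101 ]
side [315.  235.1] [21.8 24.5] z.028 [0.4731 0.0203 0.028 ] z.101 [0.4801 0.0837 0.101 ]
side [258.5 150.3] [20.1 37.5] z.028 [ 0.6219 -0.2959  0.028 ] z.101 [ 0.6129 -0.1985  0.101 ]
top (124, 143) 0.2 [0.6783 0.26   0.2   ]
top (455, 127) 0.2 [ 0.6993 -0.255   0.2   ]
top (255, 219) 0.078 [0.5732 0.0635 0.078 ]
top (325, 150) 0.12 [ 0.6851 -0.0581  0.12  ]
```

View pics/z.png

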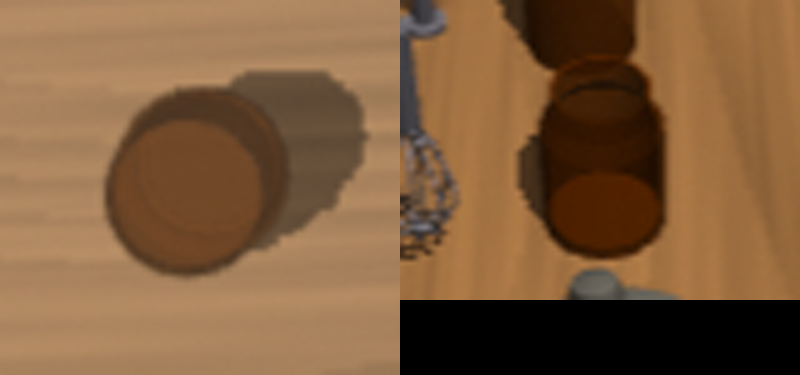

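Zoomed crops, top view on the left and side view on the right: in the top view the jar's base disc is centred at about (342,214.4) full-frame and the faint mouth ring at about (345.4,208.6). In the side view the base is at about (266,202.6) and the mouth at about (265,177.6).

Run:
```python
from h import *
P=lambda n,p,z: print(n,p,z,onz(n,p,z))
P("top",(342,214.4),.014);P("top",(345.4,208.6),.098);P("side",(266,202.6),.014);P("side",(265,177.6),.098)
im=cv2.imread("pics/top0.png").max(2)
for nm,(x0,y0,x1,y1),z in(("cap",(255,255,310,305),.028),("c1",(130,195,183,250),.101),("c2",(405,170,450,215),.101)):
    for T in(40,55):
        m=np.zeros(im.shape,np.uint8); m[y0:y1,x0:x1]=(im[y0:y1,x0:x1]<T)*255
        k=max(cv2.findContours(m,0,1)[0],key=cv2.contourArea); c,w,a=cv2.fitEllipse(k); print(nm,T,np.round(c,1),np.round(w,1),onz("top",c,z))
P("side",(315,235.1),.028); P("top",(270,208),.123)
```

```text
top (342, 214.4) 0.014 [ 0.5889 -0.0952  0.014 ]
top (345.4, 208.6) 0.098 [ 0.5875 -0.0929  0.098 ]
side (266, 202.6) 0.014 [ 0.591  -0.0972  0.014 ]
side (265, 177.6) 0.098 [ 0.5912 -0.0961  0.098 ]Traceback (most recent call last):
  File "<stdin>", line 8, in <module>
ValueError: max() iterable argument is empty
```

Run:
```python
from h import *
P=lambda n,p,z: print(n,p,z,onz(n,p,z))
im=cv2.imread("pics/top0.png").max(2)
for nm,(x0,y0,x1,y1),z in(("cap",(255,255,310,305),.028),("c1",(130,195,183,250),.101),("c2",(405,170,450,215),.101)):
    r=im[y0:y1,x0:x1]; print(nm,r.min())
    for T in(r.min()+15,r.min()+25):
        m=np.zeros(im.shape,np.uint8); m[y0:y1,x0:x1]=(r<T)*255
        k=max(cv2.findContours(m,cv2.RETR_EXTERNAL,cv2.CHAIN_APPROX_NONE)[0],key=cv2.contourArea); c,w,a=cv2.fitEllipse(k); print(nm,T,np.round(c,1),np.round(w,1),onz("top",c,z))
P("side",(315,235.1),.028); P("top",(270,208),.123)
```

```text
cap 59
cap 74 [283.2 278.6] [29.3 29.9] [0.4702 0.0153 0.028 ]
cap 84 [283.2 278.4] [29.8 30.6] [0.4704 0.0152 0.028 ]
c1 52
c1 67 [159.2 220.9] [31.  39.5] [0.5682 0.2259 0.101 ]
c1 77 [161.4 222.4] [32.4 44.9] [0.5656 0.2221 0.101 ]
c2 52
c2 67 [427.1 195.5] [32.1 34.2] [ 0.6087 -0.2329  0.101 ]
c2 77 [427.1 195.4] [32.9 34.7] [ 0.6088 -0.2329  0.101 ]
side (315, 235.1) 0.028 [0.473  0.0204 0.028 ]
top (270, 208) 0.123 [0.5857 0.0356 0.123 ]
```

Jar mouth ≈ (0.589, -0.0945, 0.098) and cap top ≈ (0.471, 0.016, 0.028); the two views agree to within 5 mm. First I shut the gripper and turn it so its long side runs along the rail.

Emit:
apply_moves(
  plan="0 0 0 0 0 0.0185; 0 0 0 0 0 0.0185; 0 0 0 0 0 0.0185; 0 0 0 0 0 0.0185; 0 0 0 0 0 0; 0 0 0 0 0 0; 0 0 0 0 0 0",
  gripper=-1,
)

```text
time_s: 0.68
position: [0.2807, -0.5582, 0.2409]
tcp_rot: [[1.0, 0.003, -0.0], [0.003, -1.0, 0.001], [-0.0, -0.001, -1.0]]
force: [0.5, 0.9, 0.2]
opening: 0.558
grasp_force: 0.0
```

Emit:
apply_moves(
  plan="0.28 -0.42 0 0 0 0; 0.28 -0.42 0 0 0 0; 0.28 -0.42 0 0 0 0; 0.28 -0.42 0 0 0 0; 0.28 -0.42 0 0 0 0; 0.28 -0.42 0 0 0 0; 0.28 -0.42 0 0 0 0; 0.28 -0.42 0 0 0 0; 0.28 -0.42 0 0 0 0; 0.28 -0.42 0 0 0 0",
)

```text
time_s: 1.52
position: [0.4211, -0.3471, 0.2413]
tcp_rot: [[1.0, 0.003, 0.0], [0.003, -1.0, 0.0], [0.0, -0.0, -1.0]]
force: [0.3, -1.0, 0.6]
opening: 0.006
grasp_force: 0.0
```

Emit:
apply_moves(
  plan="0.28 -0.42 0 0 0 0; 0.28 -0.42 0 0 0 0; 0.28 -0.42 0 0 0 0; 0.28 -0.42 0 0 0 0; 0.28 -0.42 0 0 0 0; 0.28 -0.42 0 0 0 0; 0.28 -0.42 0 0 0 0; 0.28 -0.42 0 0 0 0; 0 0 0 0 0 0; 0 0 0 0 0 0",
)

```text
time_s: 2.35
position: [0.5328, -0.1791, 0.2412]
tcp_rot: [[1.0, 0.005, -0.0], [0.005, -1.0, -0.0], [-0.0, 0.0, -1.0]]
force: [-0.6, 0.5, -1.2]
opening: 0.009
grasp_force: 0.0
```

Emit:
apply_moves(
  plan="0.28 -0.42 0 0 0 0; 0.28 -0.42 0 0 0 0; 0.28 -0.42 0 0 0 0; 0.28 -0.42 0 0 0 0; 0 0 0.3 0 0 0; 0 0 0.3 0 0 0; 0 0 0.3 0 0 0; 0 0 0.3 0 0 0; 0 0 0 0 0 0; 0 0 0 0 0 0",
)

```text
time_s: 3.18
position: [0.5875, -0.097, 0.1806]
tcp_rot: [[1.0, 0.0, -0.002], [0.0, -1.0, 0.001], [-0.002, -0.001, -1.0]]
force: [0.8, 0.3, 0.2]
opening: 0.002
grasp_force: 0.0
```

Run:
```python
from rig import capture
import cv2
cv2.imwrite("pics/s1.png",cv2.cvtColor(cv2.resize(capture("side")[90:300,180:460],None,fx=2.5,fy=2.5),cv2.COLOR_RGB2BGR))
```

```text
(no output)
```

View pics/s1.png

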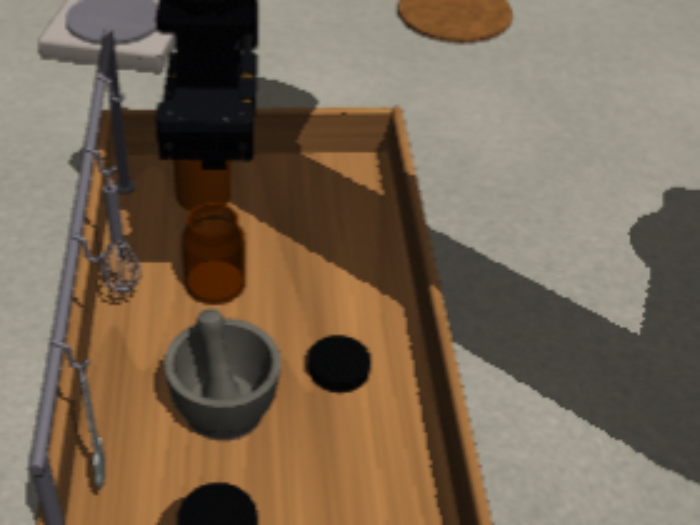

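The closed fingers, at about (213,165) in the crop, line up with the open jar (column 213). The gripper body is well clear of the rail and whisk, so I go down.

Emit:
apply_moves(
  plan="0.03 -0.05 0.2 0 0 0; 0 0 0.2 0 0 0; 0 0 0.2 0 0 0; 0 0 0.15 0 0 0; 0 0 0.12 0 0 0; 0 0 0 0 0 0; 0 0 0 0 0 0; 0 0 0 0 0 0",
)

```text
time_s: 3.9
position: [0.5901, -0.0937, 0.1379]
tcp_rot: [[1.0, 0.001, 0.0], [0.001, -1.0, -0.0], [0.0, 0.0, -1.0]]
force: [1.0, 0.0, 1.1]
opening: 0.007
grasp_force: 0.0
```

Run:
```python
from rig import capture
import cv2,numpy as np
f=lambda im:cv2.cvtColor(cv2.resize(im,None,fx=4,fy=4),cv2.COLOR_RGB2BGR)
cv2.imwrite("pics/s2.png",np.hstack([f(capture("side")[120:220,215:315]),f(capture("top")[160:260,295:395])]))
```

```text
(no output)
```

View pics/s2.png

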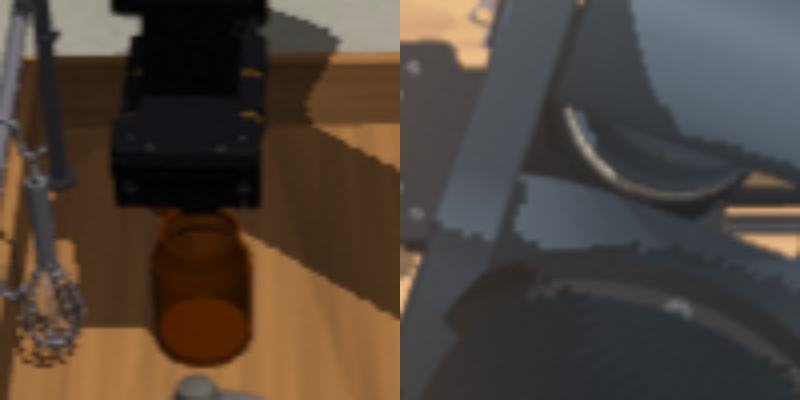

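The gripper sits right over the jar's mouth at (205,215) in the crop, with no contact and no force. I hold here.

Emit:
apply_moves(
  plan="0 0 0 0 0 0; 0 0 0 0 0 0; 0 0 0 0 0 0; 0 0 0 0 0 0; 0 0 0 0 0 0; 0 0 0 0 0 0; 0 0 0 0 0 0; 0 0 0 0 0 0; 0 0 0 0 0 0; 0 0 0 0 0 0",
)

```text
time_s: 4.83
position: [0.5898, -0.0936, 0.1377]
tcp_rot: [[1.0, 0.001, -0.0], [0.001, -1.0, 0.0], [-0.0, -0.0, -1.0]]
force: [-0.4, -0.3, -0.7]
opening: 0.004
grasp_force: 0.0
```

Emit:
apply_moves(
  plan="0 0 0 0 0 0; 0 0 0 0 0 0; 0 0 0 0 0 0; 0 0 0 0 0 0; 0 0 0 0 0 0; 0 0 0 0 0 0; 0 0 0 0 0 0; 0 0 0 0 0 0; 0 0 0 0 0 0; 0 0 0 0 0 0",
)

```text
time_s: 5.67
position: [0.5898, -0.0936, 0.1378]
tcp_rot: [[1.0, 0.001, 0.0], [0.001, -1.0, -0.0], [0.0, 0.0, -1.0]]
force: [-0.3, 0.9, -0.6]
opening: 0.004
grasp_force: 0.0
```

Emit:
apply_moves(
  plan="0 0 0 0 0 0; 0 0 0 0 0 0; 0 0 0 0 0 0; 0 0 0 0 0 0; 0 0 -0.3 0 0 0; 0 0 -0.4 0 0 0; 0 0 -0.4 0 0 0; 0 0 -0.4 0 0 0; 0 0 -0.4 0 0 0; 0 0 -0.2 0 0 0",
)

```text
time_s: 6.5
position: [0.5909, -0.0939, 0.2454]
tcp_rot: [[1.0, 0.001, 0.004], [0.001, -1.0, -0.001], [0.004, 0.001, -1.0]]
force: [0.8, -1.3, 0.5]
opening: 0.006
grasp_force: 0.0
```

Emit:
apply_moves(
  plan="-0.4 -0.37 0 0 0 0; -0.4 -0.37 0 0 0 0; -0.4 -0.37 0 0 0 0; -0.4 -0.37 0 0 0 0; -0.4 -0.37 0 0 0 0; -0.4 -0.37 0 0 0 0; 0 0 0 0 0 0; 0 0 0.4 0 0 0; 0 0 0.4 0 0 0; 0 0 0.4 0 0 0",
)

```text
time_s: 7.33
position: [0.4704, 0.0172, 0.1824]
tcp_rot: [[1.0, 0.001, 0.002], [0.001, -1.0, -0.001], [0.002, 0.001, -1.0]]
force: [-0.1, 0.2, -0.6]
opening: 0.005
grasp_force: 0.0
```

Emit:
apply_moves(
  plan="0 0 0.4 0 0 0; 0 0 0.4 0 0 0; 0 0 0 0 0 0; 0 0 0 0 0 0; 0 0 0 0 0 0",
)

```text
time_s: 7.75
position: [0.4705, 0.017, 0.1433]
tcp_rot: [[1.0, 0.001, 0.001], [0.001, -1.0, -0.0], [0.001, 0.0, -1.0]]
force: [0.6, 0.7, -0.3]
opening: 0.005
grasp_force: 0.0
```

Run:
```python
from rig import capture
import cv2
cv2.imwrite("pics/s3.png",cv2.cvtColor(cv2.resize(capture("side")[130:290,220:420],None,fx=3,fy=3),cv2.COLOR_RGB2BGR))
```

```text
(no output)
```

View pics/s3.png

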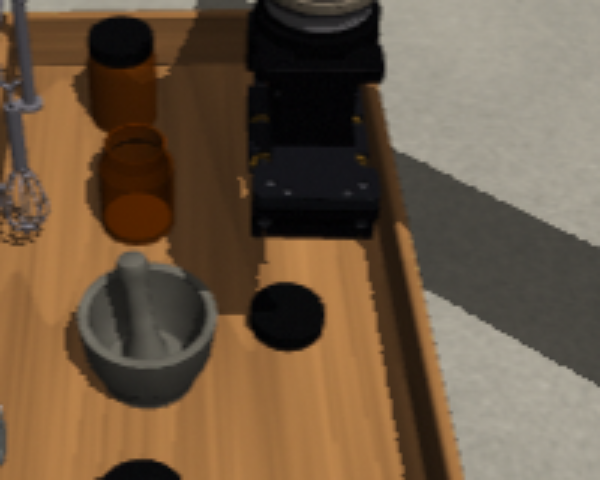

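The cap's top face is centred at about (287,312) in the crop, (315.8,234) full-frame, which matches the commanded x, y. The gripper body is clear of the mortar and drawer wall, so I go down and hold.

Emit:
apply_moves(
  plan="0 0 0.3 0 0 0; 0 0 0.3 0 0 0; 0 0 0.3 0 0 0; 0 0 0.25 0 0 0; 0 0 0.2 0 0 0; 0 0 0.15 0 0 0; 0 0 0 0 0 0; 0 0 0 0 0 0; 0 0 0 0 0 0",
)

```text
time_s: 8.55
position: [0.4704, 0.0172, 0.0685]
tcp_rot: [[1.0, 0.001, 0.002], [0.001, -1.0, -0.0], [0.002, 0.0, -1.0]]
force: [-0.7, -0.2, -0.6]
opening: 0.007
grasp_force: 0.0
```

Emit:
apply_moves(
  plan="0 0 0 0 0 0; 0 0 0 0 0 0; 0 0 0 0 0 0; 0 0 0 0 0 0; 0 0 0 0 0 0; 0 0 0 0 0 0; 0 0 0 0 0 0; 0 0 0 0 0 0; 0 0 0 0 0 0; 0 0 0 0 0 0",
)

```text
time_s: 9.38
position: [0.4697, 0.0173, 0.0677]
tcp_rot: [[1.0, 0.001, -0.0], [0.001, -1.0, 0.0], [-0.0, -0.0, -1.0]]
force: [-0.4, 0.2, -0.6]
opening: 0.003
grasp_force: 0.0
```

Emit:
apply_moves(
  plan="0 0 0 0 0 0; 0 0 0 0 0 0; 0 0 0 0 0 0; 0 0 0 0 0 0; 0 0 0 0 0 0; 0 0 0 0 0 0; 0 0 0 0 0 0; 0 0 0 0 0 0; 0 0 0 0 0 0; 0 0 0 0 0 0",
)

```text
time_s: 10.22
position: [0.4698, 0.0173, 0.0678]
tcp_rot: [[1.0, 0.001, 0.0], [0.001, -1.0, 0.0], [0.0, -0.0, -1.0]]
force: [0.3, -0.8, 0.0]
opening: 0.009
grasp_force: 0.0
```

Emit:
apply_moves(
  plan="0 0 0 0 0 0; 0 0 0 0 0 0; 0 0 0 0 0 0; 0 0 0 0 0 0; 0 0 0 0 0 0; 0 0 -0.3 0 0 0; 0 0 -0.5 0 0 0; 0 0 -0.5 0 0 0; 0 0 -0.5 0 0 0; 0 0 -0.5 0 0 0",
)

```text
time_s: 11.05
position: [0.4693, 0.0174, 0.1838]
tcp_rot: [[1.0, 0.001, -0.001], [0.001, -1.0, 0.0], [-0.001, -0.0, -1.0]]
force: [0.6, 0.6, 0.1]
opening: 0.003
grasp_force: 0.0
```

Emit:
apply_moves(
  plan="0 0 -0.5 0 0 0; 0 0 -0.5 0 0 0; 0 0 -0.5 0 0 0; 0 0 -0.4 0 0 0; 0 0 -0.2 0 0 0; 0 0 0 0 0 0; 0 0 0 0 0 0; 0 0 0 0 0 0; 0 0 0 0 0 0; 0 0 0 0 0 0",
)

```text
time_s: 11.88
position: [0.4691, 0.0174, 0.2866]
tcp_rot: [[1.0, 0.001, -0.003], [0.001, -1.0, 0.001], [-0.003, -0.001, -1.0]]
force: [0.1, -0.1, -0.4]
opening: 0.004
grasp_force: 0.0
```

Run:
```python
from rig import bot,capture
import cv2
cv2.imwrite("pics/s4.png",cv2.cvtColor(capture("side"),cv2.COLOR_RGB2BGR))
s=bot.read_state();print(s["position"],s["qvel"])
```

```text
[0.46921967 0.01736028 0.28674562] [ 0.09645912 -0.12976955 -0.30631254  0.04855294  0.08713206  0.0872015 ]
```

View pics/s4.png

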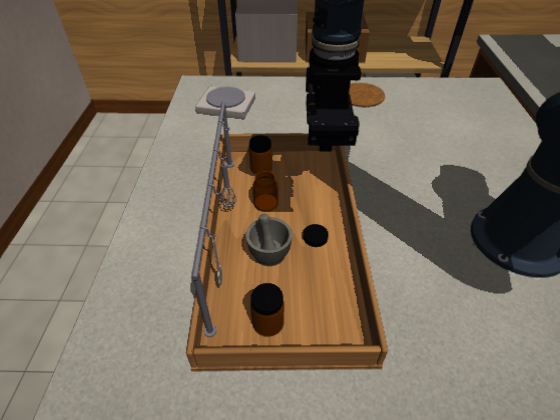

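Nothing has moved: the jar is still at (265,190) and the cap at (316,235). The fingertips are at z ≈ 0.268, above the hook rail (0.209).

```bash
python3 -c "
from rig import bot
print(bot.hand_in())"
```

```text
the job is handed in; nothing more can be done
None
```

I pointed at the open jar's mouth and then at its loose cap, fingertips about 2 cm above each for just over two seconds, touched nothing, and handed in with the fingertips about 6 cm above the hook rail.

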